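# Index the screw carousel and lock it

## Task

On the phone-repair bench, turn the eight-bin screw carousel (it has a crank handle) the shorter way round and without whirling it, until the empty bin's rim notch stands over the lock block. Then take the steel lock pin from its wooden stand, lower it through that notch, feel for the hole along the block (the wheel follows the pin) and push the pin in until it clicks fully home, gently (never more than about 35 N). Let go, and leave the other things on the bench where they are.

Things in the scene. Friction and masses are not known exactly. Their poses are not given: they have to be found in the camera images.
- carousel: Fixed dark steel foot of the carousel; origin on the bench at the wheel's vertical turning axis. On it turns a grey index wheel, about 185 mm across, deck from 30 to 38 mm above the bench, carrying eight bins in a ring with white walls that reach 53 mm above the bench, between 49 and 81 mm from the axis.
- wheel (a joint): Turning angle of the grey eight-bin index wheel, rad, growing anticlockwise seen from above; it turns endlessly either way without stops. Friction about 0.12 N m: it stays where left. At 0 the empty bin points along the +x axis of carousel. Seven bins hold small metal parts, one is empty. Each bin has a rim notch straight outward of it, 15 mm wide, open outward and right through the deck.
- empty_notch (a point): Centre of the empty bin's rim notch, on the wheel, 85 mm from the wheel's axis, level with the deck's top (38 mm above the bench). It turns with the wheel.
- crank_grip (a point): Grip point of the crank handle: an upright black round handle, 16 mm diameter, on the wheel 38 mm from its axis, diametrically opposite the empty bin. Point on the handle's axis, 88 mm above the bench; the grip runs from 63 to 106 mm above the bench and spins freely about its own axis, so it can be held while led round the circle.
- lock: Lock block, fixed, at one side of the carousel, half under the wheel's rim: aluminium frame 44 x 56 mm holding a steel slide 84 x 36 mm, top 26 mm above the bench. At the opposite side stands a holeless dark plate with a rubber pad; which side is which varies. Origin on the bench below the middle of the frame, 85 mm from the wheel's axis; its x axis lies along the rim (tangent), y radial.
- lock_mid (a point): Middle of the lock frame, 26 mm above the bench, level with the slide's flat top. The slide's upright hole lies up to 14 mm either way from here along lock's x axis (set differently each time, not reported; the slide is clamped). Hole 13.5 mm diameter, 1.2 mm chamfer, 20 mm deep. A sprung ball 10 mm down stops a dropped pin: push past it (about 10 N) to the floor, where it clicks.
- pin: Loose steel lock pin, about 0.1 kg, upright in its stand. Origin at its tip (lower end), z up along it. Shaft 12 mm diameter, 56 mm long, nose tapering over the last 4 mm to 10 mm diameter, a groove 10 mm above the tip; above the shaft a grip head, 20 mm diameter, from 56 to 88 mm above the tip. Home in the lock block the tip is 6 mm and the head's top 94 mm above the bench.
- pin_stand: Wooden stand, fixed, 60 x 60 x 40 mm high, in which the pin stands loosely in a 30 mm deep upright hole of 15 mm diameter, the pin's tip 10 mm above the bench. Origin under its centre, on the bench. It stands at one side of the bench.
- bit_box: Bystander: open black box of bits, 70 x 90 x 35 mm, on the side of the bench opposite the pin stand. Origin under its centre.
- tweezers: Bystander: steel tweezers lying, 115 mm long, 20 mm wide, 6 mm thick. Origin on the bench under their middle.
- driver: Bystander: precision screwdriver lying, 135 mm long, 14 mm thick, beyond the carousel. Origin on the bench under its middle.
- flux_bottle: Bystander: small clear bottle, 44 mm in diameter, 100 mm high, beyond the carousel. Origin under its centre.
- screw_dish: Bystander: steel dish, 64 mm across, 22 mm high. Origin under its centre.
- battery: Bystander: flat phone battery 36 x 80 x 5 mm. Origin under its centre.
- solder_reel: Bystander: aluminium reel, 54 mm in diameter, 30 mm high, beyond the carousel. Origin under its centre.
Things that resemble listed ones, but are neither listed nor needed, are in the scene too. There is more than one size of the pin; the job needs the smallest.

How it is judged:
By the outcome, as a careful person would: the job done as asked, in the order asked, and still so for the second after the job is handed in, with the robot touching nothing.
It also fails if it takes over 72 s, if anything falls off the work surface, if the arm or the gripper's body presses on something with over 40 N, if the wrist force passes 120 N, or if a joint passes its speed limit or range.

## Robot

A 7-joint arm with a two-finger parallel gripper is mounted at the origin on the work surface. World frame = base frame: x ahead of the robot, y to its left, z up, the work surface at z = 0. Lengths are in m, angles in rad, forces in N, time in s.
With the tool pointing down it reaches from about 0.4 to 0.85 m from the base axis. Payload 10.4 kg.
Tool frame: the origin (TCP) lies at the very end of the fingers, on their centre line; the grasp point (between the pads) lies manip.hold_point_z behind it (manip.hold_point_z is the distance from the TCP to the grasp point, in m); z points along the fingers, y is the direction in which the jaws open and shut (so a half turn about z gives the same grasp; the last joint's range is limited). The gripper opens to 85 mm and grips with 20 to 120 N. Pads are 22 mm wide; open, the fingers measure 114 mm over their backs; the gripper's body (76 mm by 85 mm) begins 54 mm behind the grasp point. The pads swing forward as they close: fully open they stand 13 mm farther back than shut.
Start: joints at [1.297, 0.332, -0.065, 1.46, 0.022, 1.35, -0.088], TCP at [0.155, -0.605, 0.231] pointing down, gripper open.
Joint ranges: [-2.6, 2.6], [-0.5, 2.12], [-1.47, 1.34], [0.16, 2.42], [-1.27, 4.41], [0.06, 2.06], [-2.6, 2.6]. Speed limits (rad/s): [2.22, 2.22, 2.79, 2.79, 3.14, 3.14, 3.14].

## Interface

Orientations are given as a unit quaternion [x, y, z, w].
In Python, from workcell import manip gives the robot as it stands.
- The arm moves only by the tool jog_arm, never from a script. Its arguments are lists of equal length, an entry for each row: "translation": the shift along the world's x, y, z in mm, a list of three; "turn": the turn about the world's z in degrees. In form: {"translation": [[x, y, z], ...], "turn": [turn, ...]}. A call has 1 to 12 rows; each row is the pose to reach, as a shift and turn from the pose measured when the call began; what a row does not reach only later rows make up. A row lasts 1/12 s, in which the tool goes at most 41.7 mm and 7.16 degrees, less where a joint would pass 70% of its speed; a pose out of reach is approached as far as the arm can. A call with a gripper value outside its range is refused whole. "grip" is the finger opening in mm, from 0 to 85.4, set as the call begins (left out, the last holds). The fingers move at their own pace and stop on an object; "grip_force" is the grip in N (left out, the last holds). Time passes only in rows, so rows that repeat a pose let the fingers close. It gives the time, the measured TCP pose, the force and the opening at its end, in the units of the state.
- manip.get_obs(): the state, without advancing time (a new reading comes with each control period).
- manip.camera(name): name is "scene" or "top" or "wrist"; returns a dict with "frame" (384x512x3 uint8, red, green, blue), "mtx" (3x3 intrinsics, pixels), "pose" (4x4, takes a point from camera to world coordinates). Camera axes: x right, y down, z forward; pixel columns grow to the right and rows downward; lengths in m; the calibration is good to about 2 mm. A picture is of the moment at which its call begins. There is no depth.
- manip.hand_in(): hands the job in, once; it reports no verdict.
Trained networks look in a picture, given as the dict that the camera call returned (one of the last four; its "shot" number tells which), for a name from the list of things; names that differ only in an ending like _2 or _b are one class to them, and where a whole thing is asked for, a point or a joint stands for the part that bears it (a point fixed in the world has none). Each returns a list of dicts, best first, with "confidence" (0 to 1); they miss things now and then, are a little off and sometimes report something else, mostly with a low value. They report only what shows in the picture. A call takes as long as a camera call. They do not tell look-alikes from the thing itself.
- manip.outline_of(picture, label): "mask" (384x512 bool, what is visible of it) and "extent" ([left, top, right, bottom] in pixels, round what is visible of it).
- manip.pinpoint(picture, label): "at" ([column, row] in pixels: a listed point, or the origin of a listed thing).
The state is a dict: "clock": time; "joint_pos": joint angles; "joint_velocities": joint speeds; "tau": joint torques, N m; "position": TCP position; "ee_rot": TCP orientation; "ft_force": force on the tool from outside, world axes, zero at the start; "torque": the same for the moment, N m; "grip_width": opening from 0.0 (shut) to 1.0 (fully open).
Only numpy, scipy, OpenCV 4.12 (cv2) and the standard library are available. Lean on these libraries where they do the work, as an engineer would, in place of code of your own. Each camera call takes 0.05 s, during which the arm holds its last target. There are 200 camera calls.

## Working session

There is one attempt and no reset: what is moved stays moved. The work goes in short steps, Python scripts to look and compute and a tool call to move; the robot and the scene stay as the last step left them, time stands still between calls to the robot, and variables do not carry over. Pictures are saved under pics/ and viewed, about 8 in all and at most 12, crops included, and the job is handed in when it is done.

Besides the shell and the picture viewer there is one more tool, called as name(argument=value, ...) on one line, values as JSON. jog_arm: Moves the arm, as the interface text tells. Its arguments: {"type":"object","properties":{"translation":{"type":"array"},"turn":{"type":"array"},"grip":{"type":"number"},"grip_force":{"type":"number"}},"required":["translation","turn"]}

```bash
mkdir -p pics
cat > h.py <<'E'
import numpy as np, cv2
from workcell import manip
def ray(p,uv,z):
    K=np.array(p["mtx"]);T=np.array(p["pose"])
    d=T[:3,:3]@np.linalg.solve(K,[uv[0],uv[1],1.]);o=T[:3,3]
    return (o+d*(z-o[2])/d[2])
def proj(p,X):
    K=np.array(p["mtx"]);T=np.array(p["pose"])
    c=T[:3,:3].T@(np.array(X)-T[:3,3]);q=K@c;return q[:2]/q[2]
def save(p,n,box=None,s=1):
    im=cv2.cvtColor(p["frame"],cv2.COLOR_RGB2BGR)
    if box: im=im[box[1]:box[3],box[0]:box[2]]
    if s!=1: im=cv2.resize(im,None,fx=s,fy=s,interpolation=cv2.INTER_CUBIC)
    cv2.imwrite("pics/"+n+".png",im)
E
python3 - <<'E'
from h import *
np.set_printoptions(precision=4,suppress=True)
o=manip.get_obs();print(o["clock"],o["position"],o["ee_rot"],o["ft_force"],o["grip_width"],manip.hold_point_z)
ps={n:manip.camera(n) for n in("top","scene")}
for n,p in ps.items():
    print(n,np.array(p["pose"])[:3,3])
    save(p,n,s=1.5)
    for l,z in[("carousel",0),("empty_notch",.038),("crank_grip",.088),("lock",0),("lock_mid",.026),("pin",.01),("pin_stand",0),("bit_box",0),("flux_bottle",0),("driver",0),("solder_reel",0),("screw_dish",0),("battery",0),("tweezers",0)]:
        for r in manip.pinpoint(p,l)[:4]:
            print(n,l,round(r["confidence"],2),np.round(r["at"],1),ray(p,r["at"],z)[:2])
E
```

```text
0.0 [ 0.155  -0.6051  0.2305] [ 0.9921  0.1251 -0.0001 -0.0007] [-0.4236  0.3673  0.1336] 1.0025984345280807 0.0187
top [ 0.4426 -0.0316  1.0326]
top carousel 0.6 [240.1 209.8] [0.5398 0.0512]
top empty_notch 0.84 [254.4 179.9] [0.608  0.0162]
top empty_notch 0.32 [239.6 209.2] [0.5376 0.0494]
top empty_notch 0.3 [346.8 133.4] [ 0.7247 -0.2026]
top crank_grip 0.61 [227.1 223.2] [0.5011 0.0722]
top lock 0.93 [275.1 204.4] [ 0.5546 -0.0339]
top lock_mid 0.53 [277.6 203.9] [ 0.5531 -0.0398]
top lock_mid 0.48 [251.5 181. ] [0.6072 0.0237]
top pin 0.81 [141.5 277.5] [0.3732 0.2801]
top pin 0.78 [168.9 251.7] [0.4352 0.218 ]
top pin 0.65 [141.7 221.2] [0.5067 0.2879]
top pin_stand 0.78 [142.6 221.5] [0.5067 0.2888]
top bit_box 0.76 [371.3 252.6] [ 0.4431 -0.2655]
top flux_bottle 0.55 [302.7 112.4] [ 0.7882 -0.0992]
top driver 0.6 [197.  122.1] [0.7593 0.1662]
top solder_reel 0.74 [264.4 111.8] [ 0.7885 -0.003 ]
top screw_dish 0.93 [145.9 162.5] [0.6536 0.2895]
top battery 0.88 [393.1 188.8] [ 0.5981 -0.3206]
top tweezers 0.71 [344.2 134.7] [ 0.7321 -0.2027]
scene [0.8657 0.4091 0.8458]
sce
[... 357 characters left out ...]

scene lock_mid 0.55 [265.5 185.4] [ 0.5478 -0.0316]
scene lock_mid 0.43 [184.  243.5] [0.7917 0.0036]
scene pin 0.74 [362.5 285.4] [0.5045 0.2897]
scene pin 0.71 [407.3 256.3] [0.3733 0.2912]
scene pin 0.54 [371.8 245. ] [0.423  0.2276]
scene pin_stand 0.93 [363.1 284. ] [0.497  0.2866]
scene bit_box 0.8 [247.7 117.6] [ 0.4529 -0.271 ]
scene flux_bottle 0.6 [168.7 214. ] [ 0.7859 -0.1003]
scene driver 0.67 [233.5 303.5] [0.762  0.1733]
scene solder_reel 0.69 [186.2 243.4] [ 0.7849 -0.0068]
scene screw_dish 0.84 [303.3 321.3] [0.6565 0.2823]
scene battery 0.65 [191.2 126.9] [ 0.6089 -0.3256]
scene tweezers 0.68 [169.9 173.6] [ 0.731  -0.2093]
scene tweezers 0.41 [304.8 190.2] [0.4605 0.0196]
```

View pics/top.png

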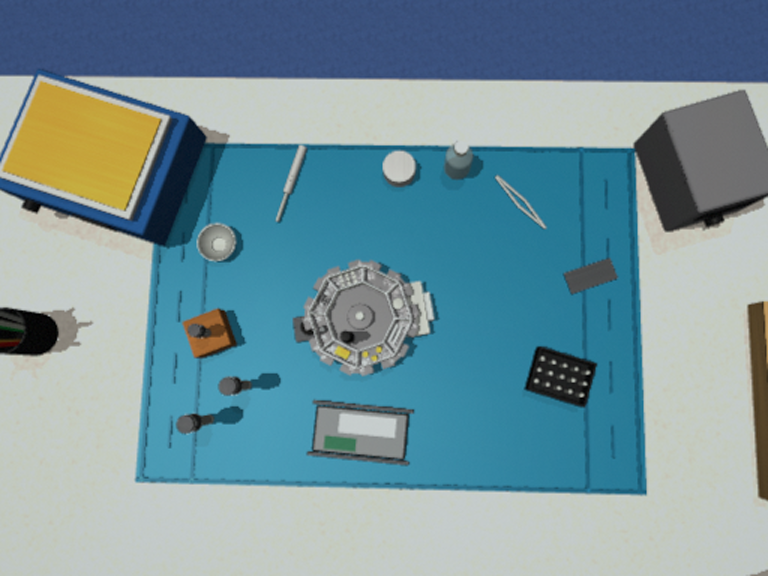

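View pics/scene.png

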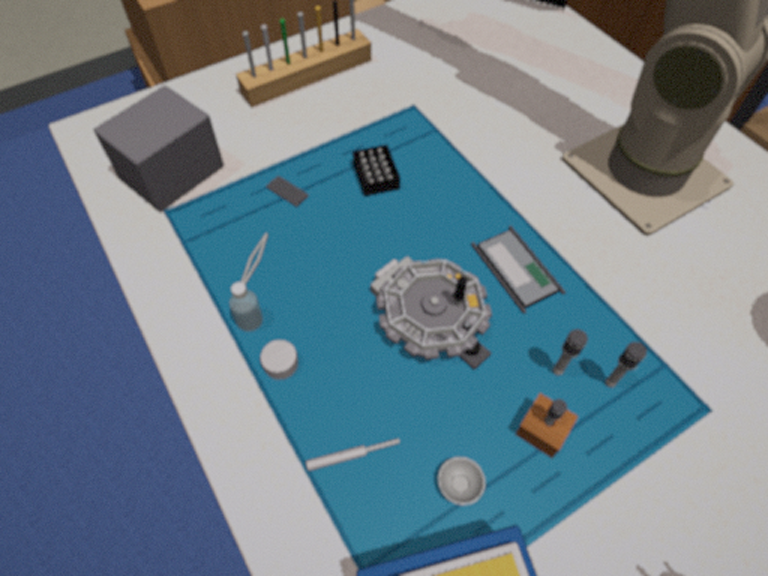

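The smallest pin stands in the wooden stand, at about (141, 221) in the top view. The two larger look-alikes stand loose on the mat. The lock is the aluminium block at top-view (277, 204), on the wheel's -y side, and the holeless dark plate is opposite. The empty bin points to about -25° and the lock to about -82°, so the shorter way is about 57° clockwise.

I'll move above the carousel for a closer look.

jog_arm(translation=[[30,25,12],[60,50,25],[90,75,37],[120,100,50],[150,125,62],[180,150,75],[210,175,87],[240,205,95],[260,240,95],[275,277,95],[290,315,95],[300,350,95]], turn=[0,0,0,0,0,0,0,0,0,0,0,0])

```text
clock: 2.5
position: [0.4562, -0.2528, 0.3264]
ee_rot: [0.992, 0.126, 0.0, 0.0]
ft_force: [0.6, 0.1, -0.1]
grip_width: 1.001
```

jog_arm(translation=[[8,35,0],[16,70,0],[24,105,0],[30,140,0],[36,175,0],[42,210,0],[46,245,0],[48,280,0],[50,300,0],[50,310,0],[50,310,0],[50,310,0]], turn=[0,0,0,0,0,0,0,0,0,0,0,0])

```text
clock: 3.5
position: [0.5063, 0.0561, 0.3263]
ee_rot: [0.992, 0.126, 0.0, 0.0]
ft_force: [0.5, -0.8, -0.2]
grip_width: 0.999
```

Run:
```python
from h import *
np.set_printoptions(precision=4,suppress=True)
o=manip.get_obs();print(o["clock"],o["position"],o["ee_rot"],o["ft_force"])
p=manip.camera("wrist");print(np.array(p["pose"]));save(p,"w1",s=1.5)
for l,z in[("carousel",0),("empty_notch",.038),("crank_grip",.088),("lock_mid",.026)]:
    for r in manip.pinpoint(p,l)[:3]: print(l,round(r["confidence"],2),np.round(r["at"],1),ray(p,r["at"],z)[:2])
```

```text
3.5 [0.5063 0.0561 0.3263] [0.9921 0.1255 0.0001 0.0003] [ 0.5257 -0.8349 -0.1706]
[[ 0.2491 -0.9161 -0.3143  0.5861]
 [-0.9685 -0.2355 -0.0812  0.0768]
 [ 0.0004  0.3246 -0.9459  0.4683]
 [ 0.      0.      0.      1.    ]]
carousel 0.58 [268.1 131.9] [0.5351 0.0445]
crank_grip 0.75 [250.3 161. ] [0.5005 0.064 ]
lock_mid 0.7 [320.3 136.4] [ 0.5515 -0.0342]
```

View pics/w1.png

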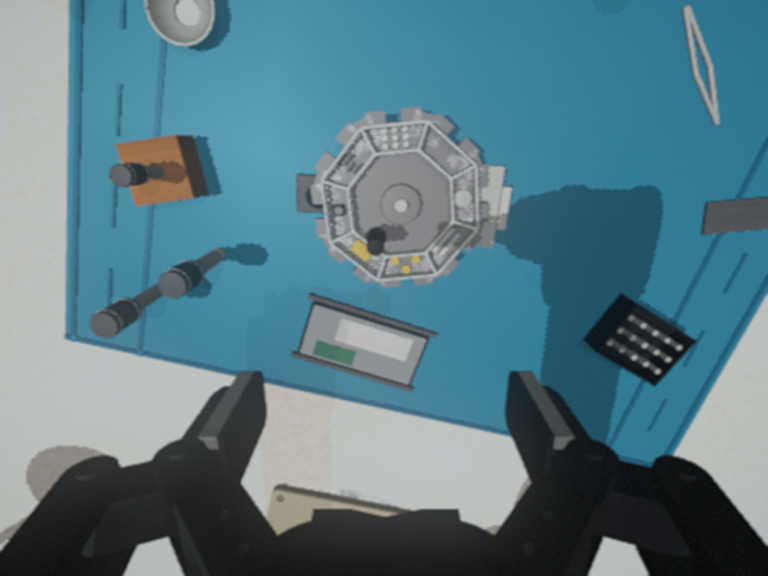

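Closer view: the hub is at about (400, 205), the crank at (375, 240) and the lock at (497, 205) in the enlarged picture. All three cameras agree on the crank at about (0.501, 0.066). I'll descend and grip it.

jog_arm(translation=[[-5,10,-35],[-5,10,-70],[-5,10,-105],[-5,10,-140],[-5,10,-170],[-5,10,-200],[-5,10,-220],[-5,10,-238],[-5,10,-250],[-5,10,-256],[-5,10,-256],[-5,10,-256]], turn=[0,0,0,0,0,0,0,0,0,0,0,0], grip=60)

```text
clock: 4.75
position: [0.5018, 0.0657, 0.071]
ee_rot: [0.992, 0.125, 0.001, 0.0]
ft_force: [-0.2, -0.2, -0.0]
grip_width: 0.7
```

Run:
```python
from h import *
np.set_printoptions(precision=4,suppress=True)
o=manip.get_obs();print(o["clock"],o["position"],o["ft_force"])
p=manip.camera("wrist");save(p,"w2",s=1.5)
for l,z in[("crank_grip",.088),("lock_mid",.026),("carousel",0.0)]:
    for r in manip.pinpoint(p,l)[:2]: print(l,round(r["confidence"],2),np.round(r["at"],1),ray(p,r["at"],z)[:2])
print(proj(p,o["position"]+[0,0,.019]))
```

```text
4.75 [0.5018 0.0657 0.071 ] [-0.2389 -0.1806 -0.0374]
crank_grip 0.82 [261.1 264.1] [0.5024 0.0637]
lock_mid 0.86 [413.8 187.1] [ 0.5498 -0.0351]
lock_mid 0.2 [261.6 267.5] [0.4603 0.0514]
carousel 0.67 [290.3 170.3] [0.5343 0.0471]
[257.0282 266.4855]
```

View pics/w2.png

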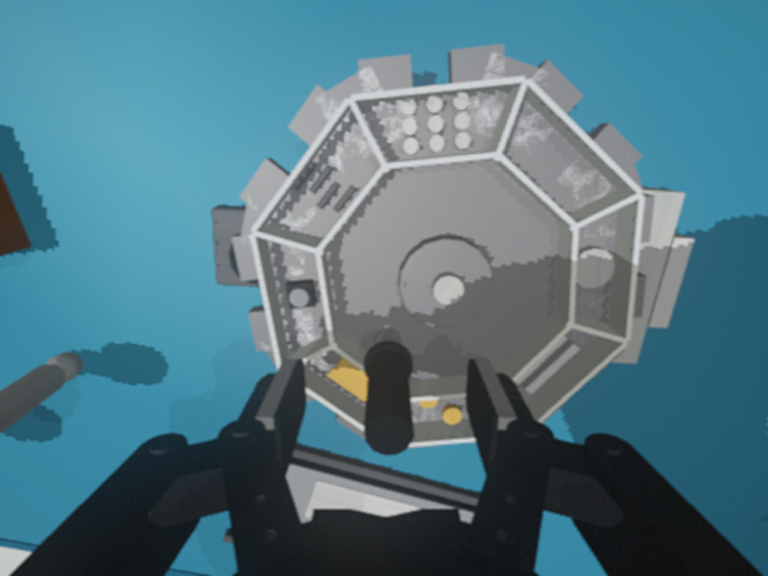

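The handle, at (388, 400), is centred between the fingers. The empty bin is at the upper right, about (570, 150). I'll fit the wheel's centre and angle from the bin wall corners at z = 53 mm.

```bash
cat > fit.py <<'E'
from h import *
from scipy.optimize import least_squares
def fit(p,outer,inner,th0,c0=(.54,.05)):
    # outer/inner: dict k-> pixel of corner at angle th+22.5+45k (k=0: anticlockwise side of the empty bin)
    def res(v):
        x,y,t,ro,ri=v;r=[]
        for d,R in((outer,ro),(inner,ri)):
            for k,uv in d.items():
                a=t+np.pi/8+k*np.pi/4
                r+=list(proj(p,[x+R*np.cos(a),y+R*np.sin(a),.053])-np.array(uv))
        return np.array(r)
    s=least_squares(res,[*c0,th0,.085,.053])
    return s.x,np.abs(s.fun).max()
E
python3 - <<'E'
from fit import *
np.set_printoptions(precision=4,suppress=True)
p=manip.camera("wrist")
f=lambda d:{k:np.array(v)/1.5 for k,v in d.items()}
v,m=fit(p,f({0:(525,80),1:(352,100),2:(256,234),-1:(641,194),-2:(628,342)}),f({0:(499,156),1:(386,166),2:(319,248),-1:(577,224),-2:(572,327)}),-.43)
print(v,np.degrees(v[2]),m)
print("crank",v[0]-.038*np.cos(v[2]),v[1]-.038*np.sin(v[2]))
r=manip.outline_of(p,"lock")
for q in r[:2]: print(q["confidence"],q["extent"])
# lock slide corners px (enlarged): outer top (685,193),(690,240)...
for uv in[(645,190),(685,193),(692,238),(667,328),(637,362),(617,360)]: print(uv,ray(p,np.array(uv)/1.5,.026)[:2])
save(p,"lk",(390,110,480,260),5)
E
```

```text
[ 0.5342  0.0475 -0.4364  0.0791  0.054 ] -25.004123610279827 2.1422259768366985
crank 0.49978621504029536 0.0635968430435378
0.96 [410.3, 124.1, 462.8, 240.4]
(645, 190) [ 0.5909 -0.028 ]
(685, 193) [ 0.594  -0.0455]
(692, 238) [ 0.5766 -0.0579]
(667, 328) [ 0.5332 -0.0672]
(637, 362) [ 0.5125 -0.0611]
(617, 360) [ 0.5111 -0.051 ]
```

jog_arm(translation=[[0,0,0],[0,0,0],[0,0,0],[0,0,0],[0,0,0],[0,0,0]], turn=[0,0,0,0,0,0], grip=5, grip_force=30)

```text
clock: 5.55
position: [0.5022, 0.0655, 0.0712]
ee_rot: [0.992, 0.124, 0.001, 0.0]
ft_force: [1.9, -1.8, 1.8]
grip_width: 0.172
```

View pics/lk.png

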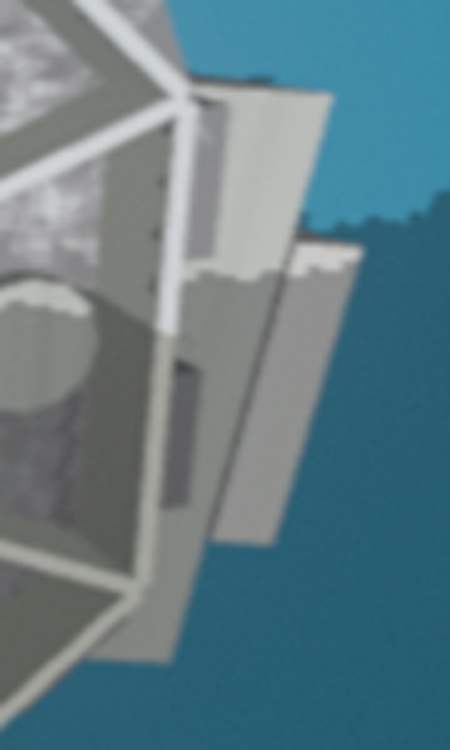

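Run:
```python
from fit import *
np.set_printoptions(precision=4,suppress=True)
p=manip.camera("wrist")
g=lambda c:ray(p,np.array(c)/5+[390,110],.026)[:2]
S1,S2,F1,F2=[g(c) for c in[(335,95),(172,662),(363,248),(272,545)]]
u=(S1-S2)/np.linalg.norm(S1-S2);n=np.array([u[1],-u[0]])
print("slide len",np.linalg.norm(S1-S2),"frame len",np.linalg.norm(F1-F2),"frame dir",np.degrees(np.arctan2(*(F1-F2)[::-1])),"slide dir",np.degrees(np.arctan2(u[1],u[0])))
print("lock from slide edge",(S1+S2)/2-n*.018,"frame mid edge -28",(F1+F2)/2-n*.028)
print("tangent offset slide vs frame mid",u@((S1+S2)/2-(F1+F2)/2),"radial diff",n@((F1+F2)/2-(S1+S2)/2))
for nm in("top","scene"):
    q=manip.camera(nm)
    for l,z in[("lock_mid",.026),("crank_grip",.088),("carousel",0.),("empty_notch",.038)]:
        r=manip.pinpoint(q,l)
        if r: print(nm,l,round(r[0]["confidence"],2),ray(q,r[0]["at"],z)[:2])
    if nm=="top": save(q,"t2",(180,140,310,250),6)
```

```text
slide len 0.08363769078081053 frame len 0.044051301006446185 frame dir 10.546146298125977 slide dir 10.666697835086229
lock from slide edge [ 0.5496 -0.0362] frame mid edge -28 [ 0.5496 -0.0358]
tangent offset slide vs frame mid -1.722027161807178e-05 radial diff 0.009689450252712383
top lock_mid 0.68 [ 0.5564 -0.0361]
top crank_grip 0.66 [ 0.5493 -0.0339]
top carousel 0.91 [0.5415 0.0507]
top empty_notch 0.64 [0.6067 0.0091]
scene lock_mid 0.54 [ 0.5477 -0.0368]
scene crank_grip 0.44 [0.5034 0.0581]
scene carousel 0.91 [0.531  0.0494]
scene empty_notch 0.73 [0.615  0.0187]
```

View pics/t2.png

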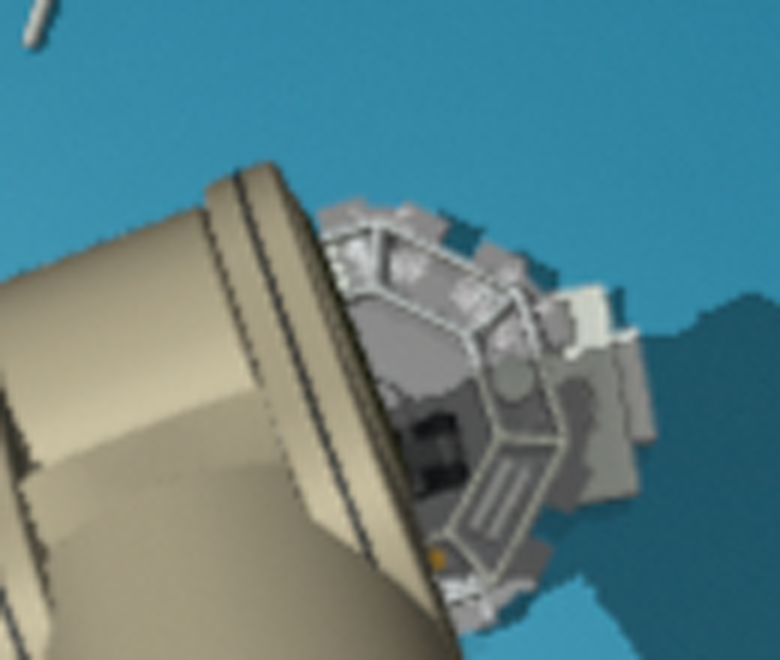

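The wrist measurement is self-consistent: the slide measures 83.6 mm and the frame 44.05 mm. The lock centre is (0.5496, -0.036) with its radial direction at -79.4°. The axis is (0.534, 0.0475) both from the lock and from the wheel fit. I'll lead the crank gently along its arc, clockwise by about 53°, taking top pictures on the way in case the hole shows through a passing notch.

jog_arm(translation=[[0.7,1.3,0],[1.4,2.6,0],[2.2,3.8,0],[3,5,0],[3,5,0]], turn=[0,0,0,0,0])

```text
clock: 6.52
position: [0.5053, 0.0707, 0.0712]
ee_rot: [0.992, 0.125, 0.001, 0.0]
ft_force: [2.5, -4.0, 4.7]
grip_width: 0.178
```

Run:
```python
from h import *
q=manip.camera("top");cv2.imwrite("pics/ta.png",q["frame"][180:240,250:310,::-1])
o=manip.get_obs();print(o["position"],o["ft_force"])
```

```text
[0.50523615 0.07069267 0.07121348] [ 3.1028511  -3.26518945  4.59764524]
```

jog_arm(translation=[[0.9,1.2,0],[1.8,2.3,0],[2.7,3.4,0],[3.7,4.5,0],[3.7,4.5,0]], turn=[0,0,0,0,0])

```text
clock: 6.98
position: [0.509, 0.0752, 0.0712]
ee_rot: [0.992, 0.125, 0.001, 0.0]
ft_force: [1.0, -4.7, 4.9]
grip_width: 0.177
```

Run:
```python
from h import *
q=manip.camera("top");cv2.imwrite("pics/tb.png",q["frame"][180:240,250:310,::-1])
o=manip.get_obs();print(o["position"],o["ft_force"])
```

```text
[0.50895489 0.07518905 0.0712094 ] [ 1.71280991 -3.82058468  4.34249254]
```

jog_arm(translation=[[1.1,0.9,0],[2.1,1.8,0],[3.2,2.7,0],[4.3,3.6,0],[5.5,4.5,0],[6.7,5.3,0],[7.9,6.1,0],[9.2,6.8,0],[10.5,7.5,0],[11.8,8.1,0],[13.2,8.6,0],[14.6,9.1,0]], turn=[0,0,0,0,0,0,0,0,0,0,0,0])

```text
clock: 8.03
position: [0.523, 0.0843, 0.0712]
ee_rot: [0.992, 0.125, 0.0, 0.0]
ft_force: [-3.0, -4.3, 8.0]
grip_width: 0.178
```

jog_arm(translation=[[1.3,0.5,0],[2.7,0.9,0],[4.1,1.2,0],[5.5,1.5,0],[5.6,1.5,0],[5.6,1.5,0]], turn=[0,0,0,0,0,0])

```text
clock: 8.53
position: [0.5281, 0.0858, 0.0712]
ee_rot: [0.992, 0.125, -0.0, 0.001]
ft_force: [-1.7, -4.2, 7.0]
grip_width: 0.179
```

Run:
```python
from h import *
q=manip.camera("top");c=q["frame"][180:240,250:310,::-1]
o=manip.get_obs();print(o["position"],o["ft_force"])
p=manip.camera("wrist");w=cv2.cvtColor(p["frame"],cv2.COLOR_RGB2BGR)
m=np.hstack([cv2.resize(x,(260,260),interpolation=cv2.INTER_CUBIC) for x in(cv2.imread("pics/ta.png"),cv2.imread("pics/tb.png"),c)])
w=cv2.resize(w[40:260],None,fx=780/512,fy=780/512,interpolation=cv2.INTER_CUBIC)
cv2.imwrite("pics/m1.png",np.vstack([m,w])[:600])
np.save("w3.npy",p["frame"]);np.savez("w3p.npz",mtx=p["mtx"],pose=p["pose"])
```

```text
[0.52814575 0.08585032 0.07119203] [-1.16073106 -4.60867342  6.76349806]
```

View pics/m1.png

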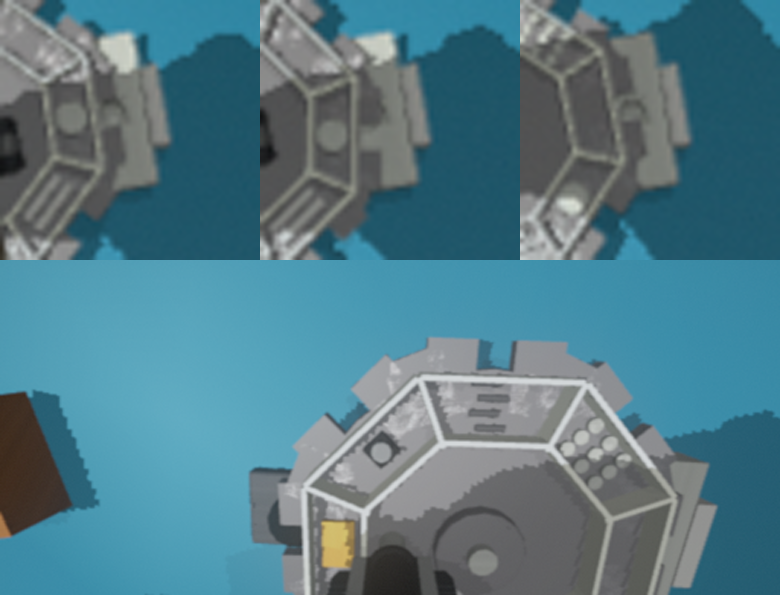

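The top crops show a dark hole seen through the notch, at about (111, 111) in the first and (630, 110) in the third. I'll work out its offset along the block and the current wheel angle.

Run:
```python
from fit import *
np.set_printoptions(precision=4,suppress=True)
z=np.load("w3p.npz");p={"mtx":z["mtx"],"pose":z["pose"]}
f=lambda d:{k:np.array([v[0]/1.5234,(v[1]-260)/1.5234+40]) for k,v in d.items()}
v,m=fit(p,f({0:(674,497),1:(585,381),2:(420,378),3:(305,489)}),f({0:(609,519),1:(550,446),2:(441,443),3:(364,511)}),-1.38)
print(v,np.degrees(v[2]),m)
q=manip.camera("top")
c=q["frame"][185:230,265:300,::-1]
b=cv2.resize(c,None,fx=13,fy=13,interpolation=cv2.INTER_CUBIC);b=cv2.convertScaleAbs(b,alpha=1.8,beta=-40)
cv2.imwrite("pics/hole.png",b)
for nm,X in[("lockmid wr",[.5496,-.036,.026]),("axis38",[.534,.0475,.038]),("axis53",[.534,.0475,.053])]: print(nm,proj(q,X))
for uv in[(275.6,205.6),(275.5,205.2)]: print(ray(q,uv,.026)[:2])
```

```text
[ 0.5344  0.0481 -1.3481  0.0792  0.0536] -77.24170799634373 1.170153998428333
lockmid wr [275.9907 205.3327]
axis38 [240.3462 210.7451]
axis53 [239.8488 210.1414]
[ 0.5489 -0.0351]
[ 0.5499 -0.0348]
```

View pics/hole.png

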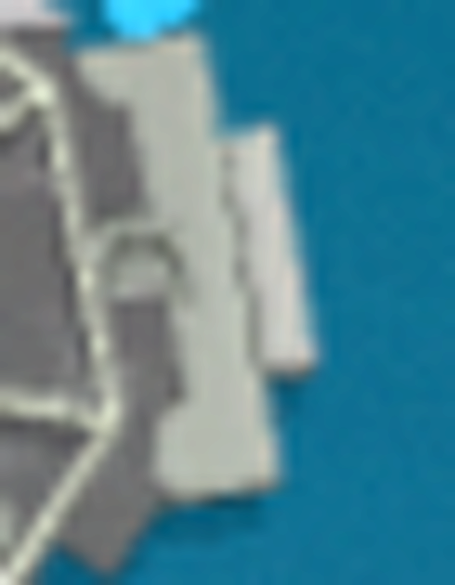

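The hole's arc is centred at about (145, 270) in the crop, with a radius of 37 px, which is 6.75 mm. That puts it within about 2 mm of the lock's middle. The notch is still 2 to 3 mm short, so I'll nudge the crank a little, release it and rise.

jog_arm(translation=[[0.5,0.1,0],[1,0.2,0],[1.5,0.2,0],[1.5,0.2,0],[1.5,0.2,0]], turn=[0,0,0,0,0])

```text
clock: 9.1
position: [0.529, 0.0861, 0.0712]
ee_rot: [0.992, 0.125, -0.001, 0.001]
ft_force: [-0.4, -5.1, 7.8]
grip_width: 0.179
```

jog_arm(translation=[[0,0,0],[0,0,0],[0,0,0],[0,0,0],[0,0,0],[0,0,30],[0,0,65],[0,0,100],[-5,25,130],[-10,60,140],[-15,95,140],[-20,120,140]], turn=[0,0,0,0,0,0,0,0,0,0,0,0], grip=60)

```text
clock: 10.1
position: [0.5086, 0.2094, 0.2125]
ee_rot: [0.992, 0.125, 0.0, -0.0]
ft_force: [0.4, -0.3, -0.5]
grip_width: 0.701
```

jog_arm(translation=[[-8,25,0],[-15,50,0],[-20,65,0],[-25,75,0],[-25,75,0]], turn=[0,0,0,0,0])

```text
clock: 10.52
position: [0.482, 0.2867, 0.2125]
ee_rot: [0.992, 0.127, 0.0, -0.001]
ft_force: [0.1, 0.5, 0.4]
grip_width: 0.7
```

Run:
```python
from fit import *
np.set_printoptions(precision=4,suppress=True)
o=manip.get_obs();print(o["clock"],o["position"],o["ft_force"])
p=manip.camera("wrist");t=manip.camera("top")
a=cv2.resize(p["frame"][:,:,::-1],(400,300))
b=cv2.resize(t["frame"][175:250,200:300,::-1],(400,300),interpolation=cv2.INTER_CUBIC)
c=cv2.resize(cv2.convertScaleAbs(t["frame"][190:220,260:300,::-1],alpha=1.5),(400,300),interpolation=cv2.INTER_CUBIC)
s=manip.outline_of(p,"pin")
d=np.zeros((300,400,3),np.uint8)
ms=[q for q in s if q["confidence"]>.3]
for q in ms: print(q["confidence"],q["extent"])
for l,z in[("pin",.01),("pin_stand",0.)]:
    for cam,pp in(("w",p),("t",t)):
        for r in manip.pinpoint(pp,l)[:3]: print(cam,l,round(r["confidence"],2),np.round(r["at"],1),ray(pp,r["at"],z)[:2])
x0,y0,x1,y1=[int(v) for v in min(ms,key=lambda q:q["extent"][1])["extent"]]
save(p,"full3")
d=cv2.resize(p["frame"][max(y0-20,0):y0+100,max(0,x0-40):max(0,x0-40)+160,::-1],(400,300),interpolation=cv2.INTER_CUBIC);print("crop origin",max(0,x0-40),max(y0-20,0))
cv2.imwrite("pics/m2.png",np.vstack([np.hstack([a,b]),np.hstack([c,d])]))
```

```text
10.5167 [0.482  0.2867 0.2125] [0.1129 0.5491 0.3962]
0.89 [251.5, 146.4, 270.1, 173.8]
0.86 [281.8, 207.4, 314.6, 271.7]
0.85 [213.4, 231.9, 242.9, 303.4]
w pin 0.93 [286.2 214.3] [0.4263 0.2322]
w pin 0.78 [261.6 148.9] [0.5024 0.2864]
w pin 0.63 [236.  237.8] [0.3753 0.2888]
t pin 0.6 [143.2 276.7] [0.3752 0.2762]
t pin 0.46 [165.7 252.7] [0.4326 0.2255]
t pin 0.43 [141.2 223.7] [0.5007 0.2887]
w pin_stand 0.89 [259.9 146.5] [0.5031 0.2887]
t pin_stand 0.8 [141.3 220.7] [0.5085 0.2921]
t pin_stand 0.3 [273.7 206.2] [ 0.5501 -0.0306]
crop origin 211 126
```

View pics/m2.png

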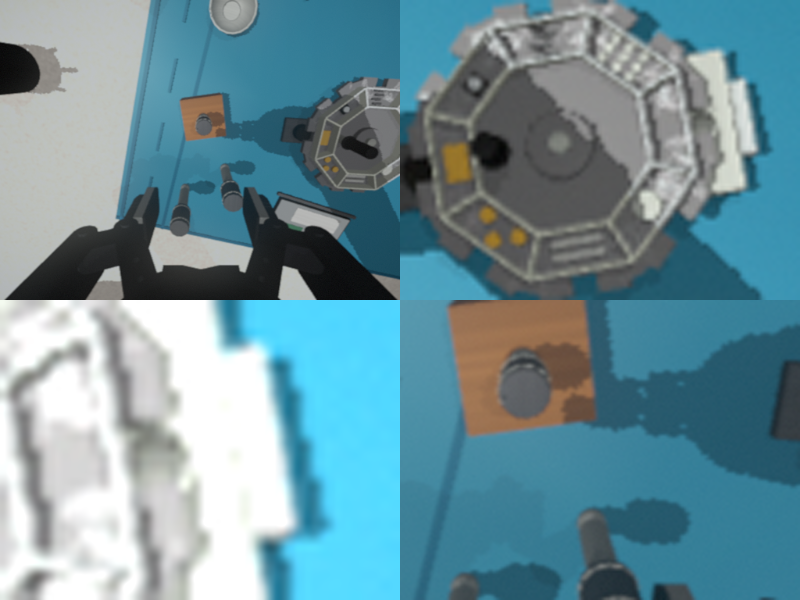

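The empty bin now faces the lock, and the pin stands upright with its head top at about pixel (261, 162).

Run:
```python
from h import *
p=manip.camera("wrist")
im=p["frame"][140:185,240:285]
print(ray(p,(261,162),.098))
s=[q for q in manip.outline_of(p,"pin") if q["extent"][1]<180][0]
m=s["mask"];print(s["extent"]);ys,xs=np.where(m)
bot=[(y,xs[ys==y].min(),xs[ys==y].max()) for y in sorted(set(ys))];print(bot[::3])
# head top disc projected size for z=.098 r=.01 about estimate
for off in((0,0),(.01,0),(-.01,0),(0,.01),(0,-.01)):
    X=ray(p,(261,162),.098)+[off[0],off[1],0];print(proj(p,X))
```

```text
[0.50795244 0.28535599 0.098     ]
[245.9, 145.3, 265.9, 175.4]
[(np.int64(145), np.int64(256), np.int64(257)), (np.int64(148), np.int64(251), np.int64(261)), (np.int64(151), np.int64(249), np.int64(263)), (np.int64(154), np.int64(247), np.int64(265)), (np.int64(157), np.int64(246), np.int64(266)), (np.int64(160), np.int64(245), np.int64(267)), (np.int64(163), np.int64(245), np.int64(267)), (np.int64(166), np.int64(245), np.int64(266)), (np.int64(169), np.int64(246), np.int64(265)), (np.int64(172), np.int64(249), np.int64(262))]
[261. 162.]
[263.74254602 151.65426207]
[258.32241714 172.10067666]
[250.55100024 159.38553369]
[271.38515037 164.59849042]
```

jog_arm(translation=[[8,0,-25],[16,1,-50],[24,1,-75],[24,1,-92],[24,1,-92],[24,1,-92],[24,1,-92]], turn=[0,0,0,0,0,0,0])

```text
clock: 11.55
position: [0.5083, 0.2851, 0.1219]
ee_rot: [0.992, 0.125, 0.001, -0.0]
ft_force: [-0.2, -0.3, -0.0]
grip_width: 0.705
```

Run:
```python
from h import *
np.set_printoptions(precision=4,suppress=True)
o=manip.get_obs();print(o["clock"],o["position"],o["ft_force"])
for i in range(2):
    p=manip.camera("wrist")
    for q in manip.outline_of(p,"pin"):
        if q["confidence"]>.4: print(round(q["confidence"],2),q["extent"])
    for r in manip.pinpoint(p,"pin")[:3]: print(np.round(r["at"],1),round(r["confidence"],2),ray(p,r["at"],.01)[:2])
T=np.array(o["position"])
print("head top at TCP xy",proj(p,[T[0],T[1],.098]),"tip",proj(p,[T[0],T[1],.01]),"1cm along jaw",proj(p,[T[0]+.0025,T[1]-.0097,.098]))
save(p,"w4",(170,150,350,384),2.5)
```

```text
11.55 [0.5083 0.2851 0.1219] [-0.2229 -0.2769 -0.0176]
0.95 [235.3, 195.5, 264.9, 244.3]
0.77 [278.5, 264.1, 319.1, 347.8]
0.65 [211.1, 292.7, 233.4, 339.7]
[225.6 295.7] 0.8 [0.3794 0.2875]
[288.5 267.2] 0.6 [0.4311 0.2313]
0.88 [209.1, 296.2, 231.4, 340.8]
0.86 [278.4, 264.6, 318.1, 348.0]
0.71 [234.4, 193.6, 264.4, 244.0]
[288.4 267.9] 0.88 [0.4304 0.2311]
[223.1 298.4] 0.79 [0.3754 0.2893]
[250.8 191.1] 0.68 [0.5032 0.2898]
head top at TCP xy [256.896  228.8574] tip [256.9073 187.3682] 1cm along jaw [272.2441 228.8349]
```

View pics/w4.png

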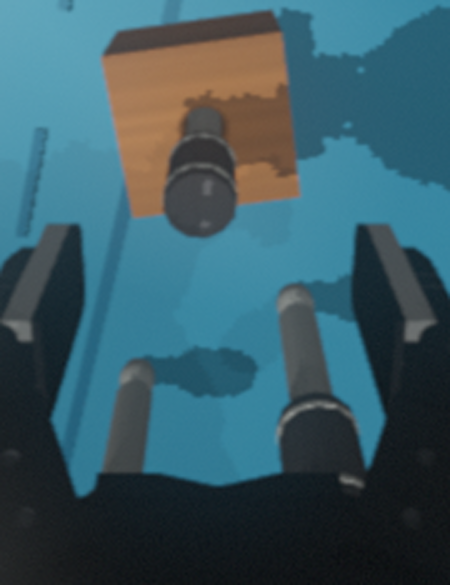

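The head top's centre is at (250, 231) and its radius matches 10 mm at the expected height. The pin is at about (0.5055, 0.289), so I'll correct by (-3, +4) mm, descend and grip.

jog_arm(translation=[[-2,3,0],[-3,4,-10],[-3,4,-25],[-3,4,-40],[-3,4,-52],[-3,4,-56],[-3,4,-56]], turn=[0,0,0,0,0,0,0])

```text
clock: 12.43
position: [0.5044, 0.2885, 0.0639]
ee_rot: [0.992, 0.125, 0.0, 0.0]
ft_force: [0.2, 0.5, -0.5]
grip_width: 0.702
```

jog_arm(translation=[[0,0,0],[0,0,0],[0,0,0],[0,0,0],[0,0,0],[0,0,0]], turn=[0,0,0,0,0,0], grip=10, grip_force=60)

```text
clock: 12.93
position: [0.5048, 0.289, 0.0647]
ee_rot: [0.992, 0.125, 0.001, -0.0]
ft_force: [-0.1, 0.3, 5.1]
grip_width: 0.214
```

jog_arm(translation=[[0,0,5],[0,0,12],[0,0,24],[0,0,40],[0,0,60],[0,0,80],[0,0,90],[0,0,90]], turn=[0,0,0,0,0,0,0,0])

```text
clock: 13.6
position: [0.5059, 0.2898, 0.1577]
ee_rot: [0.992, 0.125, 0.003, -0.001]
ft_force: [0.1, 0.5, -1.4]
grip_width: 0.219
```

Run:
```python
from h import *
np.set_printoptions(precision=4,suppress=True)
o=manip.get_obs();print(o["clock"],o["position"],o["ft_force"],o["torque"],o["grip_width"])
p=manip.camera("wrist")
T=np.array(o["position"])
for q in manip.outline_of(p,"pin"):
    if q["confidence"]>.3: print(round(q["confidence"],2),q["extent"])
for r in manip.pinpoint(p,"pin")[:3]: print(np.round(r["at"],1),round(r["confidence"],2),ray(p,r["at"],T[2]-.056)[:2])
print(proj(p,T+[0,0,-.056]),proj(p,T+[0,0,-.01]))
save(p,"w5",(150,100,370,384),2.1)
```

```text
13.6 [0.5059 0.2898 0.1577] [ 0.072   0.4759 -1.3847] [0.0412 0.0203 0.0396] 0.21907163971692414
0.72 [231.8, 313.1, 238.6, 339.5]
0.57 [238.6, 205.6, 275.2, 300.3]
[257.2 209.5] 0.71 [0.5063 0.2897]
[257.0501 209.986 ] [257.0374 238.9801]
```

View pics/w5.png

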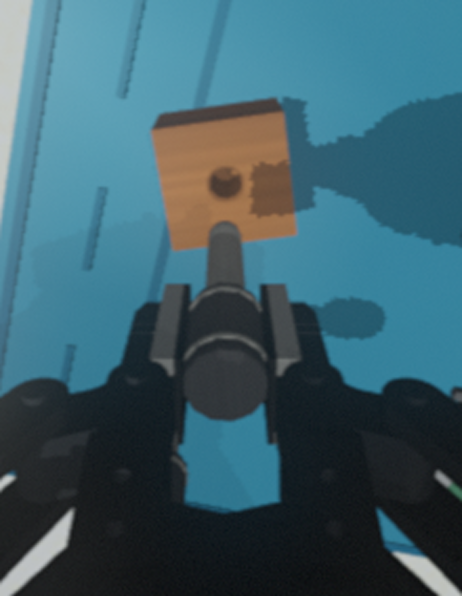

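The pin is held upright: the tip is seen at (257.2, 209.5), and (257.1, 210.0) was predicted from the TCP. The other pins are untouched. I'll carry it high over the crank to above the notch.

jog_arm(translation=[[0,-5,25],[3,-25,50],[8,-55,52],[13,-90,52],[18,-125,52],[23,-160,52],[28,-195,52],[32,-230,52],[36,-262,52],[40,-290,52],[43,-312,40],[44,-326,20]], turn=[0,0,0,0,0,0,0,0,0,0,0,0])

```text
clock: 14.75
position: [0.5492, -0.041, 0.1737]
ee_rot: [0.992, 0.123, 0.001, 0.001]
ft_force: [1.1, -0.5, -1.4]
grip_width: 0.211
```

jog_arm(translation=[[0,0,-20],[0,0,-40],[0,0,-55],[0,0,-65],[0,0,-68],[0,0,-68],[0,0,-68]], turn=[0,0,0,0,0,0,0])

```text
clock: 15.33
position: [0.5495, -0.0408, 0.1061]
ee_rot: [0.992, 0.123, 0.001, 0.001]
ft_force: [-0.1, 0.3, -1.0]
grip_width: 0.213
```

Run:
```python
from h import *
np.set_printoptions(precision=4,suppress=True)
o=manip.get_obs();print(o["clock"],o["position"],o["ft_force"],o["torque"],o["grip_width"])
p=manip.camera("wrist");T=np.array(o["position"])
print("tip",proj(p,T-[0,0,.0547]),"TCPxy at deck",proj(p,[T[0],T[1],.038]),"notch exp",proj(p,[.5498,-.036,.038]),"hole exp",proj(p,[.5498,-.036,.026]))
for l in("pin","empty_notch","lock_mid"):
    for r in manip.pinpoint(p,l)[:2]: print(l,np.round(r["at"],1),round(r["confidence"],2),ray(p,r["at"],{"pin":T[2]-.0547,"empty_notch":.038,"lock_mid":.026}[l])[:2])
save(p,"w6",(170,130,350,270),4.4)
```

```text
15.3333 [ 0.5495 -0.0408  0.1061] [-0.0502  0.3082 -1.0032] [ 0.0363 -0.0629 -0.0516] 0.21264395797039035
tip [256.8364 210.3815] TCPxy at deck [256.8068 203.8964] notch exp [251.0799 202.167 ] hole exp [251.3312 197.0352]
pin [255.1 214.1] 0.76 [ 0.5462 -0.0403]
empty_notch [253.1 202. ] 0.97 [ 0.5503 -0.0375]
empty_notch [247.6 195.2] 0.63 [ 0.5549 -0.0319]
lock_mid [249.6 197.7] 0.56 [ 0.5489 -0.0347]
```

View pics/w6.png

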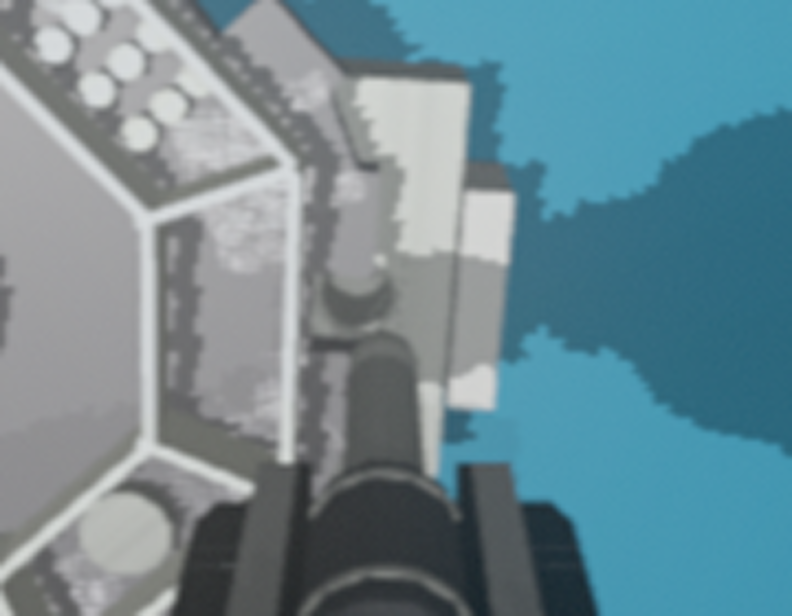

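The last picture shows the notch between rows 275 and 350 of the crop, with the dark near part of the hole inside it, its lower edge at about (355, 325). I'll turn these into positions.

Run:
```python
from h import *
np.set_printoptions(precision=4,suppress=True)
p=manip.camera("wrist");T=np.array(manip.get_obs()["position"]);print(T)
g=lambda c,z:ray(p,np.array(c)/4.4+[170,130],z)[:2]
u=np.array([np.cos(np.radians(10.6)),np.sin(np.radians(10.6))]);n=np.array([u[1],-u[0]])
L=np.array([.5496,-.036])
def s(nm,X): print(nm,X,"tan mm %.1f rad mm %.1f"%(1e3*(X-L)@u,1e3*(X-L)@n))
s("notch hi",g((345,273),.038));s("notch lo",g((345,352),.038))
s("hole bottom",g((355,325),.026));s("hole left",g((322,295),.026));s("hole right",g((392,295),.026))
s("slide corner far",g((470,80),.026));s("frame c1",g((515,192),.026));s("frame c2",g((495,408),.026))
s("TCP",T[:2])
```

```text
[ 0.5496 -0.041   0.1064]
notch hi [ 0.5577 -0.0321] tan mm 8.7 rad mm -2.3
notch lo [ 0.5428 -0.0357] tan mm -6.6 rad mm -1.5
hole bottom [ 0.5438 -0.0372] tan mm -5.9 rad mm 0.1
hole left [ 0.5483 -0.0296] tan mm -0.1 rad mm -6.5
hole right [ 0.5515 -0.0426] tan mm 0.7 rad mm 6.8
slide corner far [ 0.5949 -0.046 ] tan mm 42.7 rad mm 18.2
frame c1 [ 0.5768 -0.0597] tan mm 22.4 rad mm 28.3
frame c2 [ 0.5335 -0.0681] tan mm -21.7 rad mm 28.6
TCP [ 0.5496 -0.041 ] tan mm -0.9 rad mm 4.9
```

Notch centre is at +1 mm along the block and the hole at about +1.2 mm, radially 0. The pin is 5 mm too far out, so I'll correct that before lowering.

jog_arm(translation=[[0.6,2.5,0],[1.2,5,0],[1.2,5,0],[1.2,5,0],[1.2,5,0]], turn=[0,0,0,0,0])

```text
clock: 16.0
position: [0.5508, -0.036, 0.1064]
ee_rot: [0.992, 0.123, 0.001, 0.001]
ft_force: [-0.2, 0.2, -1.1]
grip_width: 0.216
```

Run:
```python
from h import *
o=manip.get_obs();print(o["clock"],o["position"],o["ft_force"],o["ee_rot"])
```

```text
16.0 [ 0.55077136 -0.03599865  0.10639747] [-0.22440315  0.23869093 -1.09309724] [0.99236834 0.1232964  0.00131759 0.00115445]
```

jog_arm(translation=[[0,0,-4],[0,0,-8],[0,0,-12],[0,0,-15],[0,0,-17],[0,0,-19],[0,0,-19]], turn=[0,0,0,0,0,0,0])

```text
clock: 16.58
position: [0.5505, -0.0359, 0.0869]
ee_rot: [0.992, 0.123, 0.001, 0.001]
ft_force: [-0.4, -0.1, -1.4]
grip_width: 0.215
```

jog_arm(translation=[[0,0,-2],[0,0,-4],[0,0,-6],[0,0,-8],[0,0,-8]], turn=[0,0,0,0,0])

```text
clock: 17.0
position: [0.5503, -0.0359, 0.0785]
ee_rot: [0.992, 0.123, 0.001, 0.001]
ft_force: [0.1, -0.1, -1.1]
grip_width: 0.216
```

It passed the notch and the slide's top without force, so the tip is entering the hole. I'll continue gently.

jog_arm(translation=[[0,0,-1],[0,0,-2],[0,0,-3],[0,0,-4],[0,0,-5],[0,0,-6],[0,0,-6]], turn=[0,0,0,0,0,0,0])

```text
clock: 17.58
position: [0.5501, -0.036, 0.0722]
ee_rot: [0.992, 0.123, 0.0, 0.001]
ft_force: [-1.1, 0.5, -1.5]
grip_width: 0.214
```

jog_arm(translation=[[0,0,-0.7],[0,0,-1.4],[0,0,-2.1],[0,0,-2.8],[0,0,-3.5],[0,0,-3.5]], turn=[0,0,0,0,0,0])

```text
clock: 18.08
position: [0.5497, -0.0361, 0.0684]
ee_rot: [0.992, 0.123, 0.0, 0.001]
ft_force: [-1.6, -0.5, -0.8]
grip_width: 0.218
```

jog_arm(translation=[[0.2,0,-0.7],[0.3,0,-1.4],[0.4,0,-2.1],[0.4,0,-2.8],[0.4,0,-3.5],[0.4,0,-4],[0.4,0,-4]], turn=[0,0,0,0,0,0,0])

```text
clock: 18.67
position: [0.5499, -0.0361, 0.0641]
ee_rot: [0.992, 0.123, -0.0, 0.001]
ft_force: [-4.3, -0.0, -0.6]
grip_width: 0.221
```

jog_arm(translation=[[0.3,0,-0.6],[0.4,0,-1.2],[0.5,0,-1.8],[0.5,0,-2.4],[0.5,0,-3],[0.5,0,-3]], turn=[0,0,0,0,0,0])

```text
clock: 19.17
position: [0.5504, -0.0361, 0.061]
ee_rot: [0.992, 0.123, -0.0, 0.001]
ft_force: [-2.1, -1.2, -1.0]
grip_width: 0.217
```

jog_arm(translation=[[0,0,-0.5],[0,0,-1],[0,0,-1.5],[0,0,-1.5]], turn=[0,0,0,0])

```text
clock: 19.5
position: [0.551, -0.036, 0.0606]
ee_rot: [0.992, 0.123, 0.0, 0.001]
ft_force: [-6.3, 0.3, 10.3]
grip_width: 0.22
```

Run:
```python
from h import *
np.set_printoptions(precision=4,suppress=True)
o=manip.get_obs();T=np.array(o["position"]);print(o["clock"],T,o["ft_force"],o["torque"])
p=manip.camera("wrist");s=manip.camera("scene")
for nm,c in(("w",p),("s",s)):
    for r in manip.pinpoint(c,"pin")[:3]: print(nm,np.round(r["at"],1),round(r["confidence"],2),ray(c,r["at"],.006)[:2])
    for q in manip.outline_of(c,"pin")[:4]: print(nm,round(q["confidence"],2),q["extent"])
    print("exp head top/tip",[proj(c,[T[0],T[1],z]) for z in(.094,.062,.006)])
```

```text
19.5 [ 0.551  -0.036   0.0606] [-6.2861  0.2574 10.2847] [-0.0895  1.7018  0.05  ]
w [256.  213.8] 0.81 [ 0.5481 -0.0361]
w [465.5 359.6] 0.39 [ 0.4527 -0.2609]
w 0.66 [236.8, 221.2, 275.9, 301.8]
exp head top/tip [array([257.2212, 284.55  ]), array([257.0319, 248.6179]), array([256.8302, 210.3412])]
s [404.7 256.4] 0.85 [0.3762 0.2877]
s [369.5 247.3] 0.55 [0.4293 0.2283]
s [267.1 186.6] 0.49 [ 0.5386 -0.0371]
s 0.84 [401.4, 232.1, 430.0, 259.2]
s 0.75 [369.7, 217.0, 396.6, 248.6]
s 0.56 [259.3, 166.3, 263.7, 184.2]
exp head top/tip [array([264.2764, 168.7289]), array([263.8868, 176.4822]), array([263.2551, 189.056 ])]
```

jog_arm(translation=[[-0.4,0,0],[-0.6,0,-0.4],[-0.6,0,-0.8],[-0.6,0,-0.8]], turn=[0,0,0,0])

```text
clock: 20.13
position: [0.5508, -0.036, 0.0606]
ee_rot: [0.992, 0.123, 0.001, 0.001]
ft_force: [-4.7, -0.7, 9.2]
grip_width: 0.214
```

jog_arm(translation=[[-0.5,0,-0.8],[-0.8,0,-1.2],[-0.8,0,-1.6],[-0.8,0,-1.6]], turn=[0,0,0,0])

```text
clock: 20.47
position: [0.551, -0.0359, 0.0605]
ee_rot: [0.992, 0.123, 0.002, 0.002]
ft_force: [-7.4, 0.1, 14.5]
grip_width: 0.214
```

jog_arm(translation=[[-1,0,-1.2],[-1.5,0,-1.8],[-1.5,0,-2.3],[-1.5,0,-2.3]], turn=[0,0,0,0])

```text
clock: 20.8
position: [0.551, -0.0358, 0.0604]
ee_rot: [0.992, 0.123, 0.003, 0.002]
ft_force: [-8.4, -0.8, 20.0]
grip_width: 0.217
```

The pin sits on something solid at 20 N, with TCP z at 60.4 mm; 60.7 was predicted for home. I'll relax, let go, rise a little, and check the head's height.

jog_arm(translation=[[0,0,0],[0,0,0.2],[0,0,0.2]], turn=[0,0,0])

```text
clock: 21.05
position: [0.5508, -0.0359, 0.0607]
ee_rot: [0.992, 0.123, 0.003, 0.002]
ft_force: [-5.3, -0.7, 3.0]
grip_width: 0.211
```

jog_arm(translation=[[0,0,0],[0,0,0],[0,0,0],[0,0,0],[0,0,10],[0,0,30],[0,0,55],[0,0,70],[0,0,70],[0,0,70]], turn=[0,0,0,0,0,0,0,0,0,0], grip=60)

```text
clock: 21.88
position: [0.5516, -0.0359, 0.132]
ee_rot: [0.992, 0.123, 0.004, 0.003]
ft_force: [-0.5, 0.3, -0.9]
grip_width: 0.706
```

Run:
```python
from h import *
np.set_printoptions(precision=4,suppress=True)
o=manip.get_obs();T=np.array(o["position"]);print(o["clock"],T,o["ft_force"],o["torque"],o["grip_width"])
p=manip.camera("wrist");s=manip.camera("scene")
L=[.5505,-.036]
for nm,c in(("w",p),("s",s)):
    for q in manip.outline_of(c,"pin")[:4]: print(nm,round(q["confidence"],2),q["extent"])
    for h in(0,.010):
        P=[]
        for z in(.062,.094):
            for a in np.arange(0,6.3,.2): P.append(proj(c,[L[0]+.01*np.cos(a),L[1]+.01*np.sin(a),z+h]))
        P=np.array(P);print(nm,"exp head ext, raised",h,P.min(0),P.max(0))
    save(c,"fin_"+nm)
for r in manip.pinpoint(p,"empty_notch")[:2]: print(r["confidence"],ray(p,r["at"],.038))
```

```text
21.8833 [ 0.5516 -0.0359  0.132 ] [-0.5317  0.3305 -0.8787] [-0.0073  0.0202 -0.0011] 0.7056492322264942
w 0.98 [241.0, 188.6, 268.3, 235.1]
w exp head ext, raised 0 [242.1047 193.0299] [270.6369 234.0845]
w exp head ext, raised 0.01 [241.4531 197.2515] [271.4251 240.8725]
s 0.73 [368.7, 217.7, 394.5, 247.3]
s 0.7 [404.3, 228.2, 431.2, 259.4]
s exp head ext, raised 0 [259.9424 165.2292] [268.6965 179.8134]
s exp head ext, raised 0.01 [260.027  162.6977] [268.863  177.4533]
0.87 [ 0.5477 -0.0373  0.038 ]
0.39 [ 0.554  -0.0317  0.038 ]
```

The head's lower image edge, at row 235, matches home (234) and not a pin resting on the ball (241). As a direct check, I'll feel the head's top with shut fingers; home means contact at about 94 mm.

jog_arm(translation=[[-1,0,0],[-1,0,0],[-1,0,0],[-1,0,0],[-1,0,-10],[-1,0,-20],[-1,0,-29],[-1,0,-33],[-1,0,-33]], turn=[0,0,0,0,0,0,0,0,0], grip=0, grip_force=30)

```text
clock: 22.88
position: [0.5483, -0.0358, 0.0951]
ee_rot: [0.992, 0.123, 0.001, 0.002]
ft_force: [0.5, 0.2, 0.2]
grip_width: -0.001
```

jog_arm(translation=[[0,0,-1],[0,0,-2],[0,0,-3],[0,0,-4],[0,0,-4.5],[0,0,-4.5]], turn=[0,0,0,0,0,0])

```text
clock: 23.38
position: [0.5511, -0.0357, 0.0939]
ee_rot: [0.992, 0.123, 0.004, 0.002]
ft_force: [-0.9, -0.2, 20.5]
grip_width: 0.001
```

The head's top is at 93.9 mm under 20 N, so the pin is home. I'll retreat clear and hand in.

jog_arm(translation=[[0,0,5],[0,0,20],[0,0,45],[0,0,75],[0,0,105],[0,0,130],[0,0,130],[0,0,130]], turn=[0,0,0,0,0,0,0,0])

```text
clock: 24.05
position: [0.5519, -0.0357, 0.2255]
ee_rot: [0.992, 0.123, 0.006, 0.003]
ft_force: [-0.3, -0.4, -1.3]
grip_width: -0.0
```

Run:
```python
from h import *
o=manip.get_obs();print(o["clock"],o["position"],o["ft_force"])
p=manip.camera("top")
for l,z in[("bit_box",0),("flux_bottle",0),("driver",0),("solder_reel",0),("screw_dish",0),("battery",0),("tweezers",0),("pin",.01)]:
    for r in manip.pinpoint(p,l)[:(3 if l=="pin" else 1)]: print(l,round(r["confidence"],2),ray(p,r["at"],z)[:2].round(3))
print(manip.hand_in())
```

```text
24.05 [ 0.55187186 -0.03565676  0.22552294] [-0.28350949 -0.44827272 -1.29173228]
bit_box 0.96 [ 0.447 -0.264]
flux_bottle 0.7 [ 0.799 -0.108]
driver 0.55 [0.761 0.172]
solder_reel 0.8 [0.782 0.   ]
screw_dish 0.81 [0.655 0.296]
battery 0.91 [ 0.595 -0.329]
tweezers 0.57 [ 0.738 -0.213]
pin 0.71 [0.372 0.281]
pin 0.69 [0.429 0.231]
pin 0.45 [ 0.782 -0.106]
the job is handed in; nothing more can be done
None
```

The pin is home in the lock block and released, and I handed the job in at about 24 s of the 72 s allowed. I turned the wheel about 54° clockwise by the crank, the shorter way. Then I took the smallest pin from its stand and lowered it through the empty bin's notch into the hole, about 1 mm from the block's middle.

- **Pin home:** it stood firm when pushed at 20 N. After I let go, shut fingers met the head's top at 93.9 mm under 20 N; home is 94 mm. In the wrist picture the head also matched the home height. No force I read during the push-in passed about 22 N.
- **Not confirmed:** I never saw the ball's 10 N step in the force readings. They come only at the end of each move, so it probably fell between two of them. I infer the click from the depth alone.
- **Other things:** the arm never went near the other items. In the last top picture most were found within about 10 mm of where they started. The flux bottle reads about 14 mm off, which is about the scatter these readings showed for things that never moved.

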